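# Lock the tube mixer's platform with its ball-lock transport pin

## Task

Lock the tube mixer for transport: push its platform by the upright tab home against the stop, so that the holes line up, then lift the ball-lock pin from its stand by the plain sides of its handle, stand it upright on its balls in the top hole of the clevis and let go. Take it again across its two buttons, squeeze them, slide the pin through until its collar sits on the clevis, and let go so that the balls spring out and lock. Leave the tube rack, the bottle and the yellow tub where they stand.

Things in the scene. Friction and masses are not known exactly. Their poses are not given: they have to be found in the camera images.
- pin_grip (a point): Centre of the handle of the loose ball-lock pin (0.2 kg). z up along the pin, x through the two buttons, y through the two plain sides. Handle: black upright block 26 (x) by 24 (y) mm, 48 high; its centre is 29 mm, its foot 5 mm, its top 53 mm above the underside of the collar. It starts upright in the stand, collar on the stand's top, x along the stand's x.
- pin_collar (a point): Centre of the underside of the pin's steel collar (34 mm diameter, 5 thick), on the pin's axis; axes as pin_grip. Below it the steel shaft, 14 mm diameter, 65 mm long, its last 8 mm tapering to 6 mm.
- pin_balls (a point): Point on the pin's axis midway between its two balls, 37.5 mm below the collar's underside; axes as pin_grip. The balls stand out 4 mm from the shaft on its x sides (22 mm over both) and reach from 34 to 41 mm below the collar's underside. Out, they cannot pass the clevis holes either way; with both buttons fully in they are flush with the shaft.
- button_a (a joint): Travel of the +x button and its ball: 0 m out, 0.0045 m fully in. Flat steel spring button on the handle's side, 14 wide, 22 high, centred at pin_grip's height, 5 mm proud (36 mm over both, 27 mm with both in). Needs 2 N to start, 8 N to go fully in: a grip of 15 N or more across both presses both home. It draws in the ball on its own side; let go, it springs out.
- button_b (a joint): The same for the -x button and its ball.
- stand: Aluminium pin stand, fixed, origin under its centre on the bench. Top plate 76 (x) by 60 (y) mm, 75 mm above the bench, with a slot 27 (x) by 17 (y) mm out of which the pin lifts straight up. On the x sides two cheeks, 30 long (y), 46 above the plate, inner faces 24 mm from the centre, cover the buttons: here the pin can be taken only by its plain sides, fingers closing along y.
- clevis_mouth (a point): Centre of the hole in the clevis's upper face, 85 mm above the bench; the clevis is fixed on the mixer's front. z up, y along the platform's slide, x from front (robot's side) to back. Two level aluminium ears, 48 (x) by 44 (y) mm, joined by a web on the -y side; the platform's 8 mm tongue runs between them. A pin resting here on its balls has its collar's underside 41 mm higher.
- clevis_foot (a point): Centre of the hole in the clevis's underside, 31 mm below clevis_mouth: upper ear 12 mm thick, gap 12 mm with the tongue in it, lower ear 7 mm, open space below. The holes in both ears and the tongue are 15.6 mm across. A pin standing in the mouth on its balls is 24 mm deep, in upper ear and tongue, and that only if the tongue is lined up.
- mixer: White tube mixer, fixed: base 180 (x) by 260 (y) mm, 50 high, origin on the bench; axes as clevis_mouth, which is at x -110, y -50 mm from it. The rack of short tan-capped tubes on its platform reaches 118 mm above the bench and begins 84 mm behind clevis_mouth.
- platform_tab (a point): Centre of the upright steel tab on the platform's front edge, by which it is pushed: 36 (x) by 12 (y) mm, from 71 to 107 mm above the bench, axes as clevis_mouth. It is 54 mm behind (+x) and, with the platform home, 120 mm to the +y side of clevis_mouth.
- platform (a joint): Slide of the mixer platform along clevis_mouth's y: 0 m = home against its stop, the tongue's hole in line with the clevis; starts 0.02 to 0.05 towards +y. Stiff guides: about 4 N to move it; it stays where it is left.
- tube_rack: White rack of tan-capped tubes, 90 by 150 mm, 95 high, loose, origin under its centre. To be left alone.
- reagent: Amber bottle, 48 mm diameter, 85 high, loose, origin under its centre. To be left alone.
- waste_tub: Open yellow tub, 110 by 130 mm, 75 high, loose, origin under its centre. To be left alone.
Mind the look-alikes: they are no part of the job. Of the things like the part that bears pin_grip, leave any that is green or purple; of the rest the larger one is meant.

How it is judged:
By the outcome, as a careful person would: the job done as asked, in the order asked, and still so for the second after the job is handed in, with the robot touching nothing.
It also fails if it takes over 61 s, if anything falls off the work surface, if the arm or the gripper's body presses on something with over 40 N, if the wrist force passes 120 N, or if a joint passes its speed limit or range.

## Robot

A 6-joint arm with a two-finger parallel gripper is mounted at the origin on the work surface. World frame = base frame: x ahead of the robot, y to its left, z up, the work surface at z = 0. Lengths are in mm, angles in rad, forces in N, time in s.
With the tool pointing down it reaches from about 325 to 875 mm from the base axis. Payload 4.4 kg.
Tool frame: the origin (TCP) lies at the very end of the fingers, on their centre line; the grasp point (between the pads) lies 19 mm behind it (arm.grip_depth is the distance from the TCP to the grasp point, in mm); z points along the fingers, y is the line along which they close (so a half turn about z gives the same grasp; the last joint's range is limited). The gripper opens to 85 mm and grips with 20 to 120 N. Pads are 22 mm wide; open, the fingers measure 114 mm over their backs; the gripper's body (76 mm by 85 mm) begins 54 mm behind the grasp point. The pads swing forward as they close: fully open they stand 13 mm farther back than shut.
Start: joints at [1.101, 0.207, 1.542, -0, 1.393, -0.15], TCP at [180.23, 546.026, 231.282] pointing down, gripper open.
Joint ranges: [-2.73, 2.73], [-0.86, 2.22], [0.23, 2.46], [-1.11, 4.25], [0.08, 2.63], [-2.82, 2.82]. Speed limits (rad/s): [2.79, 2.79, 3.14, 3.14, 3.14, 3.14].

## Interface

Orientations are given as a unit quaternion [w, x, y, z].
In Python, from bench import arm, grab_frame, calibration gives the robot as it stands.
- The arm moves only by the shell command python3 -m handwheel 'ROWS' [OPENING] [FORCE]. ROWS is JSON, a list of rows, each an object of numbers: "tx", "ty", "tz": the shift along the world's x, y, z in cm; "spin": the turn about the world's z in rad. A call has 1 to 5 rows; each row shifts and turns the commanded pose from where the row before left it; what a row does not reach is not made up. A row lasts 1/12 s, in which the tool goes at most 41.7 mm and 7.16 degrees, less where a joint would pass 70% of its speed; a pose out of reach is approached as far as the arm can. A call is refused whole if a number of a shift passes 4.17 or a number of a turn 0.125, either way. A call with a gripper value outside its range is refused whole. OPENING is the opening, from 0 (shut) to 1 (fully open), set as the call begins (- or left out, the last holds). The fingers move at their own pace and stop on an object; FORCE is the grip in N (left out, the last holds). Time passes only in rows, so rows that do not move let the fingers close. It gives the time, the measured TCP pose, the force, the opening and the grip force at its end, in the units of the state.
- arm.observe(): the state, without advancing time (a new reading comes with each control period).
- grab_frame(name): name is "scene" or "top" or "wrist"; returns the picture (400x640x3 uint8, red, green, blue); there is no depth.
- calibration(name): a dict with "mtx" (3x3 intrinsics, pixels), "D" ([k1, k2, p1, p2, k3] as OpenCV has them; the pictures are not rectified), "camera_from_world" (4x4, takes a point from world to camera coordinates). Camera axes: x right, y up, looking along -z (the intrinsics and any distortion apply to the point x, -y, -z); pixel columns grow to the right and rows downward; lengths in mm; the calibration is good to about 2 mm. A picture is of the moment at which its call begins: read the wrist's pose just before it. calibration takes no time and is no camera call; for the wrist camera it gives the pose at the moment of the call.
- arm.hand_in(): hands the job in; it is judged then, once.
The state is a dict: "t": time; "joint_positions": joint angles; "qd": joint speeds; "effort": joint torques, N m; "eef_pos": TCP position; "ee_rot": TCP orientation; "wrist_force": force on the tool from outside, world axes, zero at the start; "wrist_torque": the same for the moment, N m; "opening": finger opening in mm; "finger_force": force on a finger pad.
Only numpy, scipy, OpenCV 4.12 (cv2) and the standard library are available. Lean on these libraries where they do the work, as an engineer would, in place of code of your own. Each camera call takes 0.05 s, during which the arm holds its last target. There are 200 camera calls.

## Working session

There is one attempt and no reset: what is moved stays moved. The work goes in short steps, Python scripts to look and compute and a shell command to move; the robot and the scene stay as the last step left them, time stands still between calls to the robot, and variables do not carry over. Pictures are saved under pics/ and viewed, at most 10 in all, crops included, and the job is handed in when it is done.

```bash
mkdir -p pics; ls; cat > h.py <<'E'
import numpy as np, cv2
from bench import arm, grab_frame, calibration
def snap(n,f,crop=None,s=1):
    c=calibration(n); im=grab_frame(n)
    np.savez('pics/'+f+'.npz',im=im,**{k:np.array(c[k]) for k in c})
    save(f,f,crop,s)
def save(src,f,crop=None,s=1):
    im=np.load('pics/'+src+'.npz')['im']
    if crop: x0,y0,x1,y1=crop; im=im[y0:y1,x0:x1]
    im=cv2.resize(im,None,fx=s,fy=s,interpolation=cv2.INTER_CUBIC)
    cv2.imwrite('pics/'+f+'.png',im[:,:,::-1])
def ray(f,u,v):
    c=np.load('pics/'+f+'.npz'); p=cv2.undistortPoints(np.array([[[u,v]]],float),c['mtx'],c['D'])[0,0]
    T=c['camera_from_world']; R=T[:3,:3]; o=-R.T@T[:3,3]
    return o,R.T@np.array([p[0],-p[1],-1])
def atz(f,u,v,z):
    o,d=ray(f,u,v); return o+d*(z-o[2])/d[2]
def proj(f,P):
    c=np.load('pics/'+f+'.npz'); T=c['camera_from_world']
    q=(np.atleast_2d(P)@T[:3,:3].T+T[:3,3])*[1,-1,-1]
    return cv2.projectPoints(q,np.zeros(3),np.zeros(3),c['mtx'],c['D'])[0][:,0]
def tri(*fs):
    A=0;b=0
    for f,u,v in fs:
        o,d=ray(f,u,v); d=d/np.linalg.norm(d); M=np.eye(3)-np.outer(d,d); A=A+M; b=b+M@o
    return np.linalg.solve(A,b)
E
python3 - <<'E'
from h import *
snap('top','top0'); snap('scene','scene0')
a=cv2.imread('pics/top0.png'); b=cv2.imread('pics/scene0.png')
print(arm.observe())
E
```

```text
pics
{'t': 0.1, 'joint_positions': array([ 1.10149490e+00,  2.07335285e-01,  1.54283847e+00,  3.72084361e-06,
        1.39349782e+00, -1.50512735e-01]), 'qd': array([ 6.43780137e-04,  5.57594234e-05, -5.34092952e-03, -4.80103912e-05,
       -1.30260768e-03, -6.05372260e-04]), 'effort': array([-4.03701597e-04, -3.84092152e+01, -2.92548376e+01, -3.30241173e-04,
        4.82226518e-03,  4.49484162e-06]), 'eef_pos': array([179.91412162, 545.39852955, 230.22860872]), 'ee_rot': array([-3.18748171e-04,  1.58720498e-01,  9.87323008e-01, -9.89384398e-04]), 'wrist_force': array([-0.12905847, -0.313964  ,  0.23797025]), 'wrist_torque': array([-0.01922023, -0.00782499, -0.02759853]), 'finger_force': 0.0, 'opening': 85.41607499297993}
```

View pics/top0.png

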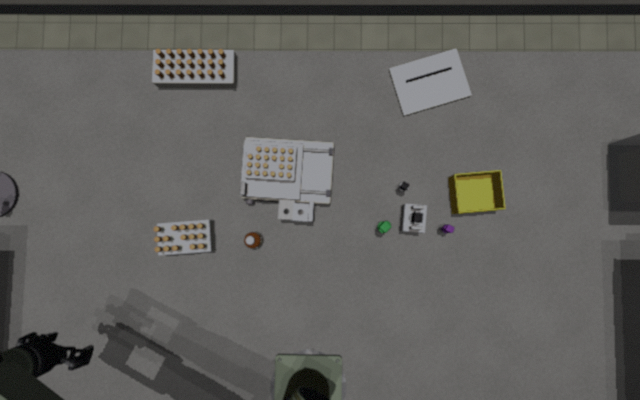

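View pics/scene0.png

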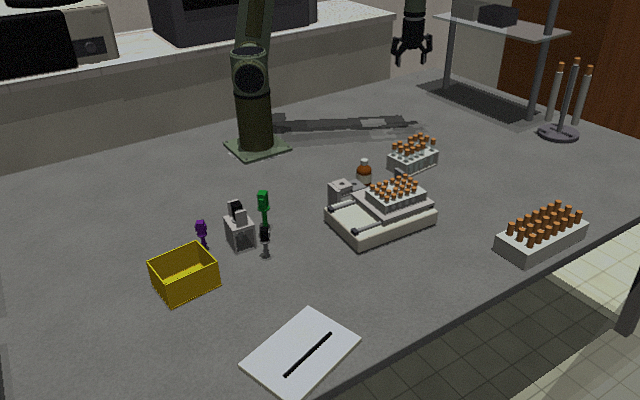

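Top view: candidates for the pin are black in the stand (416,218), small black (403,187), green (384,227) and purple (447,229). I choose the larger black one, in the stand. The clevis is at about (296,211) and the tab near (249,200). Now a close crop to check.

```bash
python3 - <<'E'
from h import *
save('top0','a',(235,130,335,230),5); save('top0','b',(370,170,470,270),5)
a=cv2.imread('pics/a.png');b=cv2.imread('pics/b.png')
cv2.imwrite('pics/ab.png',cv2.resize(np.hstack([a,b]),(800,400),interpolation=cv2.INTER_AREA))
for p in [(296,211),(416,218),(249,200),(253,240)]: print(p,atz('top0',*p,90).round())
E
```

```text
(296, 211) [504.  35.  90.]
(416, 218) [ 488. -294.   90.]
(249, 200) [533. 166.  90.]
(253, 240) [423. 153.  90.]
```

View pics/ab.png

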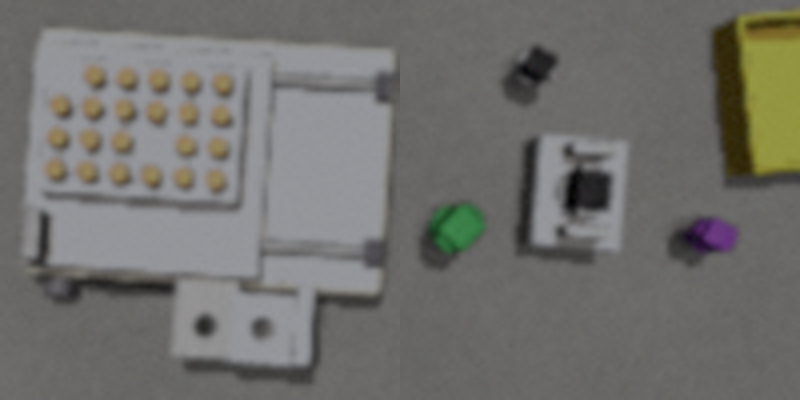

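```bash
python3 - <<'E'
from h import *
L=lambda u,v,z: atz('top0',235+u/4-.4,130+v/4-.4,z)[:2]
R=lambda u,v,z: atz('top0',370+(u-400)/4-.4,170+v/4-.4,z)[:2]
c=L(262,327,85);t=L(205,325,68);tab=L(43,238,107)
print('clevis',c,'tonguehole',t,'tab',tab)
for n,p,q in [('front',L(30,268,50),L(380,293,50)),('back',L(45,30,50),L(393,50,50)),('holes',t,c)]:
    d=p-q; print(n,np.linalg.norm(d),np.degrees(np.arctan2(-d[0],d[1])))
yaw=np.radians(-3.5);Rm=np.array([[np.cos(yaw),-np.sin(yaw)],[np.sin(yaw),np.cos(yaw)]])
print('tab rel',Rm.T@(tab-c),Rm.T@(t-c))
cs=[R(540,133,75),R(629,140,75),R(621,250,75),R(531,245,75)]
print('stand',cs,np.mean(cs,0)); 
for a,b in [(0,3),(1,2)]:
    d=cs[a]-cs[b];print(np.linalg.norm(d),np.degrees(np.arctan2(d[1],d[0])))
print('handle top',R(592,190,128))
E
```

```text
clevis [503.33804329  24.52265212] tonguehole [505.14273549  66.07568365] tab [561.71021029 173.71322214]
front 251.4559892746955 -3.5360499949757687
back 252.07736870375297 -2.9570312635344997
holes 41.592202917803284 -2.486853600642249
tab rel [ 49.15542472 152.47583507] [-0.7354258  41.58570058]
stand [array([ 530.4435295 , -265.30281128]), array([ 526.17400785, -326.7679846 ]), array([ 449.94863272, -320.92887227]), array([ 452.68645232, -259.02074124])] [ 489.8131556  -293.00510235]
78.01043171208738 -4.618949722059067
76.44869551646828 -4.380488616364523
handle top [ 489.23768252 -291.22127823]
```

```bash
python3 -m handwheel '[{"tx":3,"ty":-2.6,"spin":0.1},{"tx":3,"ty":-2.6,"spin":0.1},{"tx":3,"ty":-2.6,"spin":0.06},{"tx":3,"ty":-2.6},{"tx":3,"ty":-2.6}]' 0 40
python3 -m handwheel '[{"tx":3,"ty":-2.6},{"tx":3,"ty":-2.6},{"tx":3,"ty":-2.6},{"tx":3,"ty":-2.6},{"tx":3,"ty":-2.6}]'
python3 -m handwheel '[{"tx":3,"ty":-2.6},{"tx":3,"ty":-2.6},{"tx":1,"ty":-0.8},{},{}]'
python3 - <<'E'
from h import *
snap('wrist','w1'); o=arm.observe(); print(o['eef_pos'],o['ee_rot'],o['opening'])
E
```

```text
[179.95330535 545.4998954  230.36406763] [-2.81958680e-04  1.58710724e-01  9.87324709e-01 -8.63125244e-04] 85.31443688488811$[0]: bad value
$[0]: bad value
$[0]: bad value
```

View pics/w1.png

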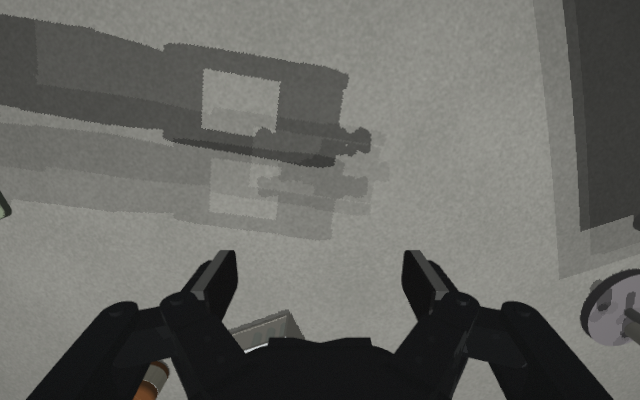

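The wrist view shows the open fingers, bench and shadows only: the rows were refused, since each one needs all four keys.

```bash
python3 -m handwheel '[{"tx":3,"ty":-2.6,"tz":0,"spin":0.1},{"tx":3,"ty":-2.6,"tz":0,"spin":0.1},{"tx":3,"ty":-2.6,"tz":0,"spin":0.06},{"tx":3,"ty":-2.6,"tz":0,"spin":0},{"tx":3,"ty":-2.6,"tz":0,"spin":0}]' 0 40
python3 -m handwheel '[{"tx":3,"ty":-2.6,"tz":0,"spin":0},{"tx":3,"ty":-2.6,"tz":0,"spin":0},{"tx":3,"ty":-2.6,"tz":0,"spin":0},{"tx":3,"ty":-2.6,"tz":0,"spin":0},{"tx":3,"ty":-2.6,"tz":0,"spin":0}]'
python3 -m handwheel '[{"tx":3,"ty":-2.6,"tz":0,"spin":0},{"tx":3,"ty":-2.6,"tz":0,"spin":0},{"tx":1,"ty":-0.8,"tz":0,"spin":0},{"tx":0,"ty":0,"tz":0,"spin":0},{"tx":0,"ty":0,"tz":0,"spin":0}]'
python3 - <<'E'
from h import *
snap('wrist','w2'); o=arm.observe(); print(o['eef_pos'],o['ee_rot'],o['opening'])
E
```

```text
t: 0.57
eef_pos: [331.0, 414.6, 230.9]
ee_rot: [-0.0, 0.029, 1.0, -0.0]
wrist_force: [0.1, 0.7, -0.4]
opening: 25.6
finger_force: 0.0
t: 0.98
eef_pos: [481.2, 284.4, 231.0]
ee_rot: [-0.0, 0.029, 1.0, -0.0]
wrist_force: [0.9, 0.6, 0.5]
opening: -0.1
finger_force: 0.0
t: 1.4
eef_pos: [550.0, 225.6, 230.6]
ee_rot: [-0.001, 0.03, 1.0, 0.0]
wrist_force: [-0.6, 0.2, -0.6]
opening: -0.1
finger_force: 0.0
[549.33100436 226.44454557 230.68811641] [-9.45464220e-04  2.94158502e-02  9.99566804e-01  1.38330486e-04] -0.19267052325993786
```

View pics/w2.png

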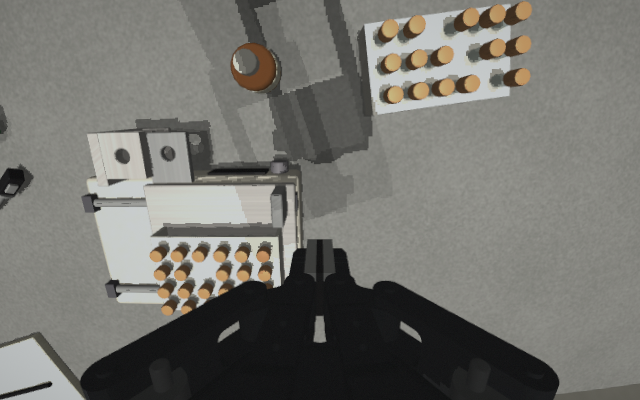

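Wrist view: clevis hole at (123,156), tongue hole at (168,153), tab at (278,209), with the fingers clear to its +y side.

```bash
python3 - <<'E'
from h import *
c=atz('w2',123,156,85)[:2];t=atz('w2',168,153,66)[:2]
print(c,t,np.linalg.norm(t-c)); print('tab',[atz('w2',*p,107)[:2].round(1) for p in [(278,208),(272,193),(284,193),(272,224),(285,224)]])
print('tri clevis',tri(('w2',123,156),('top0',300.1,211.3)))
y=np.radians(-3.3);R=np.array([[np.cos(y),-np.sin(y)],[np.sin(y),np.cos(y)]])
print('pred tab home',c+R@[54,120])
E
```

```text
[503.7111496   25.58120729] [505.90774428  63.51809422] 38.000426551390504
tab [array([562. , 183.8]), array([546.5, 179.5]), array([547.2, 191.1]), array([578.5, 176. ]), array([579.3, 189. ])]
tri clevis [503.6913321   24.64393418  83.68738217]
pred tab home [564.52929094 142.27376783]
```

```bash
python3 -m handwheel '[{"tx":0.7,"ty":0,"tz":-3.7,"spin":0},{"tx":0,"ty":0,"tz":-3.7,"spin":0},{"tx":0,"ty":0,"tz":-3.7,"spin":0},{"tx":0,"ty":0,"tz":-3.7,"spin":0},{"tx":0,"ty":0,"tz":0,"spin":0}]'
python3 -m handwheel '[{"tx":0,"ty":-0.5,"tz":0,"spin":0},{"tx":0,"ty":-0.5,"tz":0,"spin":0},{"tx":0,"ty":-0.5,"tz":0,"spin":0},{"tx":0,"ty":-0.5,"tz":0,"spin":0},{"tx":0,"ty":-0.5,"tz":0,"spin":0}]'
python3 -m handwheel '[{"tx":0,"ty":-0.5,"tz":0,"spin":0},{"tx":0,"ty":-0.5,"tz":0,"spin":0},{"tx":0,"ty":-0.5,"tz":0,"spin":0},{"tx":0,"ty":-0.5,"tz":0,"spin":0},{"tx":0,"ty":0,"tz":0,"spin":0}]'
```

```text
t: 1.87
eef_pos: [548.5, 225.9, 74.6]
ee_rot: [-0.009, 0.028, 1.0, -0.002]
wrist_force: [-1.0, -0.2, -0.5]
opening: -0.0
finger_force: 0.0
t: 2.28
eef_pos: [559.2, 201.2, 86.2]
ee_rot: [0.003, 0.03, 1.0, 0.001]
wrist_force: [0.2, 3.3, 1.8]
opening: -0.2
finger_force: 1.0
t: 2.7
eef_pos: [557.6, 179.8, 83.5]
ee_rot: [0.0, 0.03, 1.0, -0.0]
wrist_force: [0.7, 1.8, 0.8]
opening: -0.2
finger_force: 0.7
```

```bash
python3 -m handwheel '[{"tx":0,"ty":-0.4,"tz":0,"spin":0},{"tx":0,"ty":-0.3,"tz":0,"spin":0},{"tx":0,"ty":-0.3,"tz":0,"spin":0},{"tx":0,"ty":-0.2,"tz":0,"spin":0},{"tx":0,"ty":0,"tz":0,"spin":0}]'
python3 -m handwheel '[{"tx":0,"ty":-0.2,"tz":0,"spin":0},{"tx":0,"ty":-0.2,"tz":0,"spin":0},{"tx":0,"ty":-0.2,"tz":0,"spin":0},{"tx":0,"ty":0,"tz":0,"spin":0}]'
python3 -m handwheel '[{"tx":0,"ty":-0.2,"tz":0,"spin":0},{"tx":0,"ty":-0.2,"tz":0,"spin":0},{"tx":0,"ty":0,"tz":0,"spin":0}]'
```

```text
t: 3.12
eef_pos: [556.9, 168.4, 82.9]
ee_rot: [-0.0, 0.029, 1.0, -0.0]
wrist_force: [-0.1, 2.9, 1.4]
opening: -0.1
finger_force: 1.2
t: 3.45
eef_pos: [556.6, 162.6, 82.9]
ee_rot: [-0.001, 0.029, 1.0, -0.0]
wrist_force: [-1.3, 2.7, 0.7]
opening: 0.2
finger_force: 1.4
t: 3.7
eef_pos: [556.5, 160.8, 82.9]
ee_rot: [-0.001, 0.03, 1.0, 0.002]
wrist_force: [-0.9, 9.9, 2.0]
opening: -0.2
finger_force: 4.8
```

```bash
python3 -m handwheel '[{"tx":0,"ty":-0.15,"tz":0,"spin":0},{"tx":0,"ty":-0.15,"tz":0,"spin":0},{"tx":0,"ty":0,"tz":0,"spin":0}]'
python3 -m handwheel '[{"tx":0,"ty":1.0,"tz":0,"spin":0},{"tx":0,"ty":1.5,"tz":0,"spin":0},{"tx":0,"ty":0,"tz":3.5,"spin":0},{"tx":0,"ty":0,"tz":4,"spin":0},{"tx":0,"ty":0,"tz":4,"spin":0}]'
python3 -m handwheel '[{"tx":0,"ty":-2,"tz":3,"spin":0},{"tx":-0.8,"ty":-4,"tz":0,"spin":0},{"tx":-0.8,"ty":-4,"tz":0,"spin":0},{"tx":0,"ty":-4,"tz":0,"spin":0},{"tx":0,"ty":-4,"tz":0,"spin":0}]' 1
python3 -m handwheel '[{"tx":0,"ty":-4,"tz":0,"spin":0},{"tx":0,"ty":-4,"tz":0,"spin":0},{"tx":0,"ty":-4,"tz":0,"spin":0},{"tx":0,"ty":-4,"tz":0,"spin":0},{"tx":0,"ty":-4,"tz":0,"spin":0}]'
```

```text
t: 3.95
eef_pos: [556.5, 160.7, 83.0]
ee_rot: [-0.0, 0.03, 1.0, 0.004]
wrist_force: [-1.1, 17.9, 0.8]
opening: -0.2
finger_force: 8.7
t: 4.37
eef_pos: [556.0, 179.6, 197.5]
ee_rot: [-0.002, 0.029, 1.0, -0.002]
wrist_force: [0.8, -0.1, -0.2]
opening: -0.0
finger_force: 0.0
t: 4.78
eef_pos: [540.2, -1.8, 228.2]
ee_rot: [-0.0, 0.029, 1.0, -0.001]
wrist_force: [0.2, -0.1, 0.5]
opening: 60.5
finger_force: 0.0
t: 5.2
eef_pos: [539.9, -202.2, 227.8]
ee_rot: [-0.001, 0.03, 1.0, -0.001]
wrist_force: [1.2, -0.4, -0.2]
opening: 85.1
finger_force: 0.0
```

```bash
python3 -m handwheel '[{"tx":1,"ty":-4,"tz":0,"spin":0},{"tx":1,"ty":-4,"tz":0,"spin":0},{"tx":1,"ty":-1,"tz":0,"spin":0},{"tx":0,"ty":0,"tz":0,"spin":0},{"tx":0,"ty":0,"tz":0,"spin":0}]'
python3 - <<'E'
from h import *
snap('top','top1'); snap('wrist','w3'); 
save('w3','w3c',(160,0,480,240),2.5)
o=arm.observe(); print(o['eef_pos'],o['ee_rot'])
P=[[490+a,-292+b,z] for a,b,z in [(0,0,128),(0,0,75),(38,0,75),(0,30,75)]]
print(proj('w3',P))
E
```

```text
t: 5.62
eef_pos: [570.2, -290.3, 227.1]
ee_rot: [-0.001, 0.03, 1.0, -0.0]
wrist_force: [-0.8, 0.8, -0.7]
opening: 85.5
finger_force: 0.0
[ 570.35215972 -288.25574532  227.59642522] [-1.03168278e-03  2.91602917e-02  9.99574197e-01  1.94710301e-04]
[[310.47552657 106.81657408]
 [312.05019786 107.87641804]
 [314.47794332 146.63937235]
 [342.49247495 106.04809403]]
```

View pics/w3c.png

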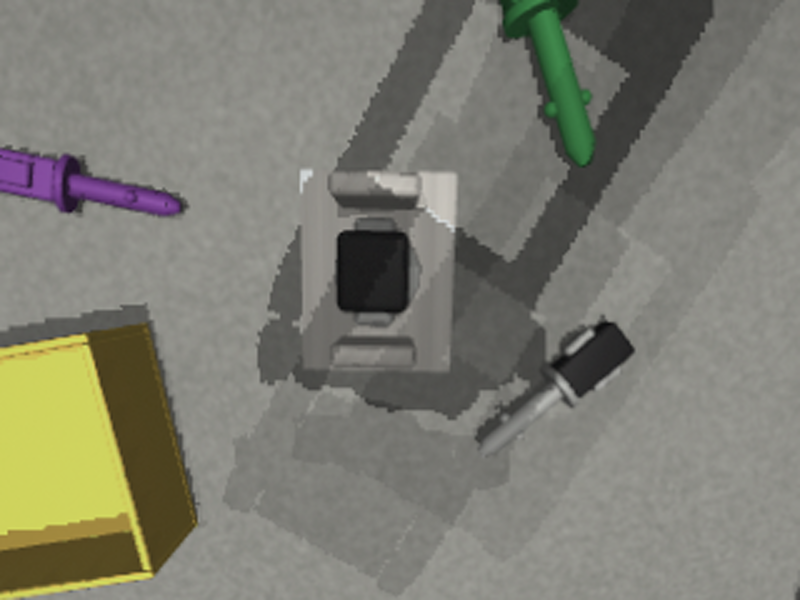

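The crop shows the upright black pin in its stand at about (309,108) in the full picture, buttons facing the cheeks. The smaller black, green and purple ones lie loose.

```bash
python3 - <<'E'
from h import *
f=lambda u,v,z: atz('w3',160+u/2.5-.3,v/2.5-.3,z)[:2]
print('top',f(373,271,128))
for a,b,z in [((306,190),(303,369),75),((456,172),(450,371),75),((338,235),(338,308),128),((408,234),(408,308),128)]:
    d=f(*b,z)-f(*a,z); print(f(*a,z),f(*b,z),np.degrees(np.arctan2(d[1],d[0])))
for a,b,z in [((303,369),(450,371),75),((340,311),(407,311),128),((340,232),(406,232),128)]:
    d=f(*b,z)-f(*a,z); print(np.linalg.norm(d),np.degrees(np.arctan2(-d[0],d[1])))
g=cv2.imread  # tab now
save('top1','t1',(235,130,335,230),5)
E
```

```text
top [ 490.91686795 -293.33585429]
[ 458.63075457 -318.73679855] [ 526.61899342 -326.30385618] -6.350854312701824
[ 455.60500563 -261.08035681] [ 530.97397546 -266.35218193] -4.001144848413299
[ 479.22773192 -303.73155553] [ 501.83013636 -305.56458329] -4.636471712004161
[ 480.2553714  -281.42896187] [ 503.18862078 -282.69328792] -3.155561912202363
60.10964243687488 -4.154756079032163
21.953476606086674 -3.397553918236326
21.027883026755067 -3.416443860082163
```

```bash
python3 -m handwheel '[{"tx":-4,"ty":-0.2,"tz":0,"spin":-0.015},{"tx":-4,"ty":-0.2,"tz":0,"spin":0},{"tx":-0.05,"ty":0,"tz":-3,"spin":0},{"tx":0,"ty":0,"tz":-4,"spin":0},{"tx":0,"ty":0,"tz":-3,"spin":0}]' 1
python3 -m handwheel '[{"tx":0,"ty":0,"tz":-2,"spin":0},{"tx":0,"ty":0,"tz":-1,"spin":0},{"tx":0,"ty":0,"tz":-1,"spin":0},{"tx":0,"ty":0,"tz":0,"spin":0},{"tx":0,"ty":0,"tz":0,"spin":0}]'
python3 -m handwheel '[{"tx":0,"ty":0,"tz":0,"spin":0},{"tx":0,"ty":0,"tz":0,"spin":0},{"tx":0,"ty":0,"tz":0,"spin":0},{"tx":0,"ty":0,"tz":0,"spin":0},{"tx":0,"ty":0,"tz":0,"spin":0}]' 0 40
python3 -m handwheel '[{"tx":0,"ty":0,"tz":0,"spin":0},{"tx":0,"ty":0,"tz":0,"spin":0},{"tx":0,"ty":0,"tz":0,"spin":0},{"tx":0,"ty":0,"tz":0,"spin":0},{"tx":0,"ty":0,"tz":0,"spin":0}]'
```

```text
t: 6.13
eef_pos: [489.6, -291.3, 127.5]
ee_rot: [0.0, 0.036, 0.999, -0.0]
wrist_force: [-0.1, 0.2, -0.6]
opening: 85.5
finger_force: 0.0
t: 6.55
eef_pos: [491.3, -292.9, 89.1]
ee_rot: [0.0, 0.036, 0.999, -0.0]
wrist_force: [0.3, -0.4, 0.3]
opening: 85.5
finger_force: 0.0
t: 6.97
eef_pos: [491.0, -293.3, 88.9]
ee_rot: [0.0, 0.037, 0.999, -0.0]
wrist_force: [-1.1, -0.3, 0.0]
opening: 25.5
finger_force: 0.0
t: 7.38
eef_pos: [491.1, -293.2, 88.9]
ee_rot: [0.0, 0.037, 0.999, -0.0]
wrist_force: [-0.8, 1.8, 4.5]
opening: 23.6
finger_force: 40.1
```

```bash
python3 -m handwheel '[{"tx":0,"ty":0,"tz":0.5,"spin":0},{"tx":0,"ty":0,"tz":1,"spin":0},{"tx":0,"ty":0,"tz":1.5,"spin":0},{"tx":0,"ty":0,"tz":2,"spin":0},{"tx":0,"ty":0,"tz":2,"spin":0}]'
python3 -m handwheel '[{"tx":0,"ty":0,"tz":2,"spin":0},{"tx":0,"ty":0,"tz":2,"spin":0},{"tx":0,"ty":0,"tz":1,"spin":0},{"tx":0,"ty":0,"tz":0,"spin":0},{"tx":0,"ty":0,"tz":0,"spin":0}]'
```

```text
t: 7.8
eef_pos: [489.7, -292.2, 158.0]
ee_rot: [-0.001, 0.037, 0.999, 0.001]
wrist_force: [-0.3, -0.0, -3.0]
opening: 23.6
finger_force: 42.6
t: 8.22
eef_pos: [490.6, -292.9, 208.2]
ee_rot: [0.0, 0.037, 0.999, -0.0]
wrist_force: [-0.5, 0.2, -3.0]
opening: 23.6
finger_force: 42.7
```

```bash
python3 -m handwheel '[{"tx":1,"ty":2,"tz":1,"spin":0},{"tx":1,"ty":3.5,"tz":1,"spin":0},{"tx":1,"ty":3.5,"tz":0,"spin":0},{"tx":1,"ty":3.5,"tz":0,"spin":0},{"tx":1,"ty":3.5,"tz":0,"spin":0}]'
python3 -m handwheel '[{"tx":1,"ty":3.5,"tz":0,"spin":0},{"tx":1,"ty":3.5,"tz":0,"spin":0},{"tx":1,"ty":3.5,"tz":0,"spin":0},{"tx":1,"ty":3.5,"tz":0,"spin":0},{"tx":0,"ty":1.8,"tz":0,"spin":0}]'
python3 -m handwheel '[{"tx":0,"ty":0,"tz":0,"spin":0},{"tx":0,"ty":0,"tz":0,"spin":0},{"tx":0,"ty":0,"tz":0,"spin":0}]'
python3 - <<'E'
from h import *
snap('wrist','w4'); 
o=arm.observe(); print(o['eef_pos'],o['ee_rot'])
u,v=proj('w4',[[503.7,25,85]])[0]; print(u,v)
u0,v0=int(u)-100,max(0,int(v)-75); print(u0,v0); save('w4','w4c',(u0,v0,u0+200,v0+150),4)
E
```

```text
t: 8.63
eef_pos: [539.7, -131.1, 226.0]
ee_rot: [-0.002, 0.037, 0.999, 0.001]
wrist_force: [0.6, -0.6, -2.7]
opening: 23.4
finger_force: 42.7
t: 9.05
eef_pos: [580.4, 29.2, 225.7]
ee_rot: [-0.002, 0.035, 0.999, 0.001]
wrist_force: [0.4, -0.2, -1.9]
opening: 23.3
finger_force: 42.7
t: 9.3
eef_pos: [579.7, 24.5, 226.6]
ee_rot: [-0.002, 0.037, 0.999, -0.0]
wrist_force: [0.7, -0.5, -2.1]
opening: 23.4
finger_force: 42.7
[579.98617763  24.01608938 226.97892764] [-1.16616178e-03  3.74190398e-02  9.99298949e-01 -2.55369592e-04]
314.73331961640304 112.16142810654071
214 37
```

View pics/w4c.png

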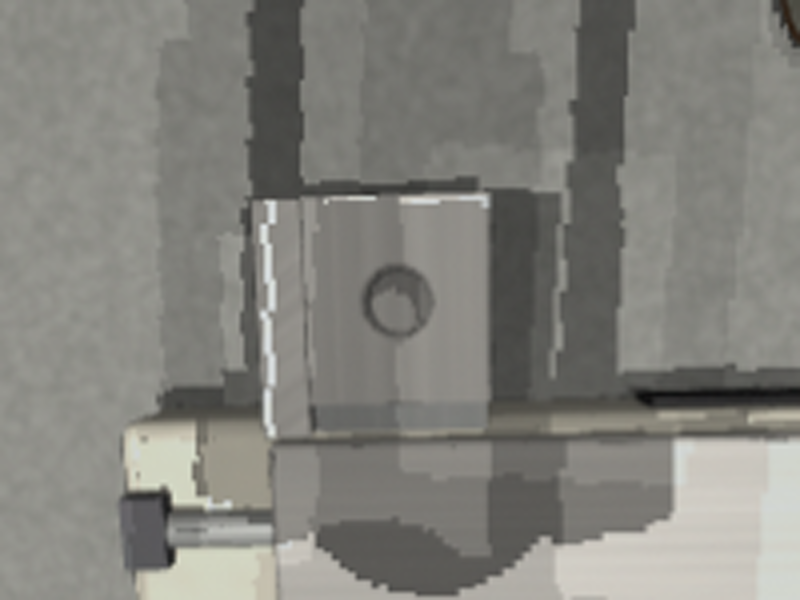

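Crop: the hole is at (398,301), i.e. (313,112) in the full picture. I can see through it, so the tongue is lined up.

```bash
python3 - <<'E'
from h import *
p=atz('w4',313.1,111.9,85); o=arm.observe(); print(p, (p-o['eef_pos'])[:2], o['eef_pos'], tri(('w4',313.1,111.9),('w2',123,156),('top0',300.1,211.3)))
from scipy.spatial.transform import Rotation as R
q=o['ee_rot']; print(R.from_quat([q[1],q[2],q[3],q[0]]).as_matrix()[:,2])
E
```

```text
[503.34643846  23.46730795  85.        ] [-76.63973917  -0.54878143] [579.98617763  24.01608938 226.97892764] [503.60048714  24.11390977  83.17400717]
[-2.34979986e-03 -4.23107821e-04 -9.99997150e-01]
```

```bash
python3 -m handwheel '[{"tx":-3,"ty":0,"tz":0,"spin":0},{"tx":-3,"ty":0,"tz":-1,"spin":0},{"tx":-1.65,"ty":0,"tz":-2,"spin":0},{"tx":0,"ty":0,"tz":-1.8,"spin":0},{"tx":0,"ty":0,"tz":-1,"spin":0}]'
python3 -m handwheel '[{"tx":0,"ty":0,"tz":0,"spin":0},{"tx":0,"ty":0,"tz":0,"spin":0},{"tx":0,"ty":0,"tz":0,"spin":0}]'
python3 -m handwheel '[{"tx":0,"ty":0,"tz":-0.3,"spin":0},{"tx":0,"ty":0,"tz":-0.3,"spin":0},{"tx":0,"ty":0,"tz":-0.3,"spin":0},{"tx":0,"ty":0,"tz":0,"spin":0}]'
```

```text
t: 9.77
eef_pos: [501.7, 23.8, 168.1]
ee_rot: [-0.002, 0.038, 0.999, -0.0]
wrist_force: [0.7, -0.6, -2.8]
opening: 24.0
finger_force: 42.6
t: 10.02
eef_pos: [505.7, 24.3, 171.5]
ee_rot: [0.001, 0.037, 0.999, -0.0]
wrist_force: [-0.5, -0.1, -2.2]
opening: 23.3
finger_force: 42.6
t: 10.35
eef_pos: [503.9, 25.1, 160.7]
ee_rot: [-0.001, 0.037, 0.999, 0.0]
wrist_force: [-0.1, -1.4, -2.3]
opening: 23.4
finger_force: 42.6
```

```bash
python3 -m handwheel '[{"tx":0,"ty":0,"tz":-0.2,"spin":0},{"tx":0,"ty":0,"tz":-0.2,"spin":0},{"tx":0,"ty":0,"tz":0,"spin":0}]'
python3 -m handwheel '[{"tx":0,"ty":0,"tz":-0.2,"spin":0},{"tx":0,"ty":0,"tz":-0.2,"spin":0},{"tx":0,"ty":0,"tz":0,"spin":0}]'
```

```text
t: 10.6
eef_pos: [504.0, 25.0, 156.8]
ee_rot: [-0.0, 0.037, 0.999, -0.0]
wrist_force: [-0.6, -0.4, -2.0]
opening: 23.7
finger_force: 42.7
t: 10.85
eef_pos: [503.9, 24.6, 152.8]
ee_rot: [-0.0, 0.037, 0.999, -0.0]
wrist_force: [-0.2, -1.9, -2.3]
opening: 23.2
finger_force: 42.6
```

```bash
python3 -m handwheel '[{"tx":0,"ty":0,"tz":-0.2,"spin":0},{"tx":0,"ty":0,"tz":-0.2,"spin":0},{"tx":0,"ty":0,"tz":0,"spin":0}]'
python3 -m handwheel '[{"tx":0,"ty":0,"tz":-0.2,"spin":0},{"tx":0,"ty":0,"tz":-0.2,"spin":0},{"tx":0,"ty":0,"tz":0,"spin":0}]'
python3 -m handwheel '[{"tx":0,"ty":0,"tz":-0.2,"spin":0},{"tx":0,"ty":0,"tz":-0.1,"spin":0},{"tx":0,"ty":0,"tz":0,"spin":0}]'
```

```text
t: 11.1
eef_pos: [503.9, 24.6, 148.8]
ee_rot: [-0.0, 0.037, 0.999, -0.0]
wrist_force: [-1.2, -2.5, -3.2]
opening: 23.4
finger_force: 42.6
t: 11.35
eef_pos: [504.0, 24.7, 144.8]
ee_rot: [-0.0, 0.037, 0.999, -0.0]
wrist_force: [-1.5, -3.7, -2.3]
opening: 23.4
finger_force: 42.6
t: 11.6
eef_pos: [504.0, 24.7, 142.0]
ee_rot: [-0.0, 0.037, 0.999, -0.0]
wrist_force: [-3.1, -3.8, -1.7]
opening: 23.5
finger_force: 42.8
```

```bash
python3 -m handwheel '[{"tx":-0.05,"ty":-0.06,"tz":-0.1,"spin":0},{"tx":0,"ty":0,"tz":0,"spin":0},{"tx":0,"ty":0,"tz":0,"spin":0}]'
python3 -m handwheel '[{"tx":0,"ty":0,"tz":-0.1,"spin":0},{"tx":0,"ty":0,"tz":0,"spin":0},{"tx":0,"ty":0,"tz":0,"spin":0}]'
python3 -m handwheel '[{"tx":0,"ty":0,"tz":-0.1,"spin":0},{"tx":0,"ty":0,"tz":0,"spin":0},{"tx":0,"ty":0,"tz":0,"spin":0}]'
```

```text
t: 11.85
eef_pos: [503.9, 24.5, 141.2]
ee_rot: [0.0, 0.037, 0.999, 0.0]
wrist_force: [-0.3, -3.9, -1.4]
opening: 23.7
finger_force: 42.8
t: 12.1
eef_pos: [503.9, 24.5, 140.3]
ee_rot: [0.0, 0.037, 0.999, 0.0]
wrist_force: [0.1, -2.4, -1.2]
opening: 23.5
finger_force: 42.8
t: 12.35
eef_pos: [504.0, 24.5, 139.7]
ee_rot: [0.0, 0.037, 0.999, 0.0]
wrist_force: [-1.9, -2.7, 2.3]
opening: 23.7
finger_force: 43.3
```

```bash
python3 -m handwheel '[{"tx":0,"ty":-0.05,"tz":0,"spin":0},{"tx":0,"ty":0,"tz":0,"spin":0},{"tx":0,"ty":0,"tz":0,"spin":0}]'
python3 -m handwheel '[{"tx":0,"ty":0,"tz":0,"spin":0},{"tx":0,"ty":0,"tz":0,"spin":0},{"tx":0,"ty":0,"tz":0,"spin":0},{"tx":0,"ty":0,"tz":0,"spin":0},{"tx":0,"ty":0,"tz":0,"spin":0}]' 1
python3 -m handwheel '[{"tx":0,"ty":0,"tz":0,"spin":0},{"tx":0,"ty":0,"tz":0,"spin":0},{"tx":0,"ty":0,"tz":1,"spin":0},{"tx":0,"ty":0,"tz":3,"spin":0},{"tx":0,"ty":0,"tz":4,"spin":0}]'
python3 -m handwheel '[{"tx":2,"ty":0,"tz":2,"spin":0},{"tx":3,"ty":0,"tz":0,"spin":0},{"tx":3,"ty":0,"tz":0,"spin":0},{"tx":0,"ty":0,"tz":0,"spin":0},{"tx":0,"ty":0,"tz":0,"spin":0}]'
python3 - <<'E'
from h import *
snap('wrist','w5'); 
o=arm.observe(); print(o['eef_pos'],o['ee_rot'])
u,v=proj('w5',[[503.7,24.1,179]])[0]; print(u,v)
u0,v0=int(u)-100,max(0,int(v)-75); print(u0,v0); save('w5','w5c',(u0,v0,u0+200,v0+150),4)
E
```

```text
t: 12.6
eef_pos: [504.0, 24.4, 139.7]
ee_rot: [0.0, 0.037, 0.999, 0.0]
wrist_force: [-1.5, -0.1, 4.4]
opening: 23.5
finger_force: 43.5
t: 13.02
eef_pos: [503.8, 24.1, 139.1]
ee_rot: [0.0, 0.037, 0.999, 0.0]
wrist_force: [-1.1, -0.0, -0.9]
opening: 82.3
finger_force: 0.0
t: 13.43
eef_pos: [500.8, 24.3, 217.1]
ee_rot: [-0.004, 0.037, 0.999, 0.0]
wrist_force: [1.7, -0.8, -0.3]
opening: 85.3
finger_force: 0.0
t: 13.85
eef_pos: [584.5, 23.8, 239.4]
ee_rot: [-0.0, 0.037, 0.999, 0.0]
wrist_force: [-0.8, 0.8, -0.6]
opening: 85.2
finger_force: 0.0
[583.48073763  23.95971205 239.16843605] [-6.20191740e-04  3.68740129e-02  9.99319728e-01  5.36303996e-05]
311.8518113178125 104.34677718365171
211 29
```

View pics/w5c.png

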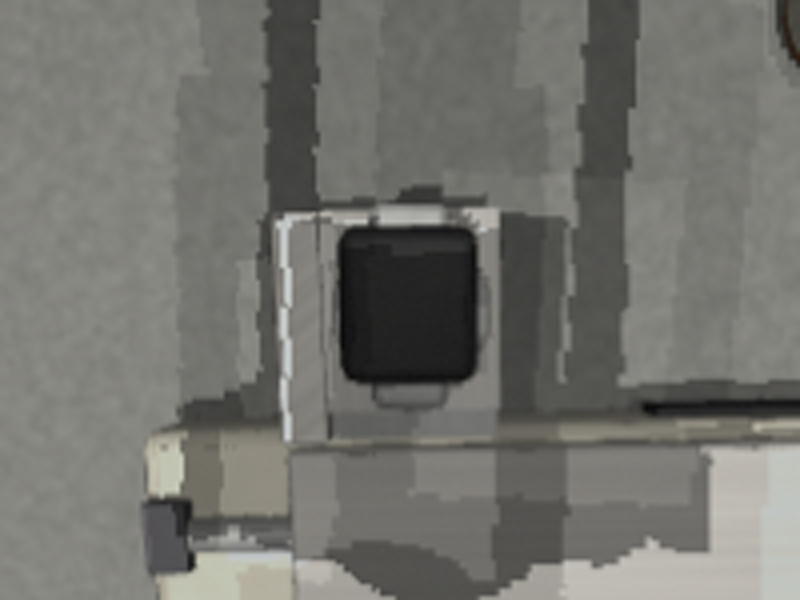

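The pin stands upright in the clevis, its top at about (313,105) with both buttons visible along x. Next I turn the tool a quarter turn above it, come back down over it and squeeze across the buttons.

```bash
python3 -m handwheel '[{"tx":-1,"ty":0,"tz":0,"spin":-0.12},{"tx":-1,"ty":0,"tz":0,"spin":-0.12},{"tx":-1,"ty":0,"tz":0,"spin":-0.12},{"tx":-1,"ty":0,"tz":0,"spin":-0.12},{"tx":-1,"ty":0,"tz":0,"spin":-0.12}]'
python3 -m handwheel '[{"tx":-1,"ty":0,"tz":0,"spin":-0.12},{"tx":-1,"ty":0,"tz":0,"spin":-0.12},{"tx":-1,"ty":0,"tz":0,"spin":-0.12},{"tx":0,"ty":0,"tz":0,"spin":-0.12},{"tx":0,"ty":0,"tz":0,"spin":-0.12}]'
python3 -m handwheel '[{"tx":0,"ty":0,"tz":0,"spin":-0.12},{"tx":0,"ty":0,"tz":0,"spin":-0.12},{"tx":0,"ty":0,"tz":0,"spin":-0.12},{"tx":0,"ty":0,"tz":0,"spin":-0.01},{"tx":0,"ty":0,"tz":0,"spin":0}]'
python3 -m handwheel '[{"tx":0,"ty":0,"tz":0,"spin":0},{"tx":0,"ty":0,"tz":0,"spin":0},{"tx":0,"ty":0,"tz":0,"spin":0}]'
python3 - <<'E'
from bench import arm
import numpy as np
o=arm.observe();q=o['ee_rot'];print(o['eef_pos'],np.degrees(2*np.arctan2(q[2],q[1]))-90,o['joint_positions'].round(2))
E
```

```text
t: 14.32
eef_pos: [531.8, 24.1, 239.4]
ee_rot: [-0.0, 0.333, 0.943, -0.0]
wrist_force: [0.2, -0.5, -1.0]
opening: 85.1
finger_force: 0.0
t: 14.73
eef_pos: [501.8, 24.2, 239.5]
ee_rot: [-0.0, 0.597, 0.802, -0.0]
wrist_force: [1.0, -0.4, 0.4]
opening: 85.4
finger_force: 0.0
t: 15.15
eef_pos: [502.8, 24.0, 239.5]
ee_rot: [-0.0, 0.732, 0.682, -0.0]
wrist_force: [0.3, 0.6, -0.4]
opening: 85.2
finger_force: 0.0
t: 15.4
eef_pos: [503.5, 23.9, 239.3]
ee_rot: [-0.0, 0.732, 0.681, -0.0]
wrist_force: [-0.4, -0.3, -0.4]
opening: 85.7
finger_force: 0.0
[503.54357585  23.9425873  239.34335706] -4.119716443382231 [-0.12  0.05  1.7  -0.    1.39 -0.05]
```

```bash
python3 -m handwheel '[{"tx":0,"ty":0,"tz":-3,"spin":0},{"tx":0,"ty":0,"tz":-3,"spin":0},{"tx":0,"ty":0,"tz":-2,"spin":0},{"tx":0,"ty":0,"tz":-1.5,"spin":0},{"tx":0,"ty":0,"tz":-0.6,"spin":0}]' 0.8
python3 -m handwheel '[{"tx":0,"ty":0.03,"tz":0,"spin":0},{"tx":0,"ty":0,"tz":0,"spin":0},{"tx":0,"ty":0,"tz":0,"spin":0}]'
python3 -m handwheel '[{"tx":0,"ty":0,"tz":0,"spin":0},{"tx":0,"ty":0,"tz":0,"spin":0},{"tx":0,"ty":0,"tz":0,"spin":0},{"tx":0,"ty":0,"tz":0,"spin":0},{"tx":0,"ty":0,"tz":0,"spin":0}]' 0 40
python3 -m handwheel '[{"tx":0,"ty":0,"tz":0,"spin":0},{"tx":0,"ty":0,"tz":0,"spin":0},{"tx":0,"ty":0,"tz":0,"spin":0},{"tx":0,"ty":0,"tz":0,"spin":0},{"tx":0,"ty":0,"tz":0,"spin":0}]'
```

```text
t: 15.82
eef_pos: [501.5, 24.2, 135.4]
ee_rot: [-0.002, 0.732, 0.681, -0.002]
wrist_force: [-0.1, 0.2, -0.6]
opening: 68.3
finger_force: 0.0
t: 16.07
eef_pos: [504.9, 24.1, 139.7]
ee_rot: [0.001, 0.732, 0.681, 0.001]
wrist_force: [-0.0, -0.6, -0.4]
opening: 68.0
finger_force: 0.0
t: 16.48
eef_pos: [503.5, 24.3, 138.2]
ee_rot: [-0.0, 0.732, 0.681, -0.0]
wrist_force: [0.6, -0.1, -1.8]
opening: 25.6
finger_force: 43.2
t: 16.9
eef_pos: [503.4, 24.3, 138.0]
ee_rot: [-0.0, 0.732, 0.681, -0.0]
wrist_force: [0.6, -0.2, -2.3]
opening: 25.3
finger_force: 43.2
```

```bash
python3 -m handwheel '[{"tx":0,"ty":0,"tz":-0.2,"spin":0},{"tx":0,"ty":0,"tz":-0.2,"spin":0},{"tx":0,"ty":0,"tz":-0.2,"spin":0},{"tx":0,"ty":0,"tz":0,"spin":0}]'
python3 -m handwheel '[{"tx":0,"ty":0,"tz":-0.2,"spin":0},{"tx":0,"ty":0,"tz":-0.2,"spin":0},{"tx":0,"ty":0,"tz":-0.2,"spin":0},{"tx":0,"ty":0,"tz":0,"spin":0}]'
```

```text
t: 17.23
eef_pos: [503.4, 24.2, 131.6]
ee_rot: [-0.0, 0.732, 0.681, -0.0]
wrist_force: [-0.7, -0.0, -2.7]
opening: 25.8
finger_force: 43.2
t: 17.57
eef_pos: [503.4, 24.2, 125.7]
ee_rot: [-0.0, 0.732, 0.681, -0.0]
wrist_force: [-0.1, -0.3, -2.0]
opening: 25.5
finger_force: 43.2
```

```bash
python3 -m handwheel '[{"tx":0,"ty":0,"tz":-0.3,"spin":0},{"tx":0,"ty":0,"tz":-0.3,"spin":0},{"tx":0,"ty":0,"tz":-0.3,"spin":0},{"tx":0,"ty":0,"tz":-0.3,"spin":0},{"tx":0,"ty":0,"tz":0,"spin":0}]'
python3 -m handwheel '[{"tx":0,"ty":0,"tz":-0.3,"spin":0},{"tx":0,"ty":0,"tz":-0.3,"spin":0},{"tx":0,"ty":0,"tz":-0.3,"spin":0},{"tx":0,"ty":0,"tz":-0.3,"spin":0},{"tx":0,"ty":0,"tz":0,"spin":0}]'
python3 -m handwheel '[{"tx":0,"ty":0,"tz":-0.1,"spin":0},{"tx":0,"ty":0,"tz":-0.1,"spin":0},{"tx":0,"ty":0,"tz":0,"spin":0}]'
```

```text
t: 17.98
eef_pos: [503.3, 24.2, 113.5]
ee_rot: [-0.0, 0.732, 0.681, -0.0]
wrist_force: [-0.2, -0.8, -2.1]
opening: 25.7
finger_force: 43.2
t: 18.4
eef_pos: [503.3, 24.1, 101.5]
ee_rot: [-0.0, 0.732, 0.681, -0.0]
wrist_force: [0.1, -0.7, -3.6]
opening: 25.3
finger_force: 43.1
t: 18.65
eef_pos: [503.7, 24.1, 100.2]
ee_rot: [0.0, 0.732, 0.681, -0.0]
wrist_force: [0.6, -0.1, -2.9]
opening: 25.8
finger_force: 43.2
```

```bash
python3 -m handwheel '[{"tx":0,"ty":0,"tz":-0.1,"spin":0},{"tx":0,"ty":0,"tz":-0.1,"spin":0},{"tx":0,"ty":0,"tz":0,"spin":0}]'
python3 -m handwheel '[{"tx":0,"ty":0,"tz":-0.1,"spin":0},{"tx":0,"ty":0,"tz":0,"spin":0},{"tx":0,"ty":0,"tz":0,"spin":0}]'
python3 -m handwheel '[{"tx":0,"ty":0,"tz":-0.1,"spin":0},{"tx":0,"ty":0,"tz":0,"spin":0},{"tx":0,"ty":0,"tz":0,"spin":0}]'
```

```text
t: 18.9
eef_pos: [503.9, 24.1, 99.4]
ee_rot: [0.0, 0.732, 0.681, -0.0]
wrist_force: [-3.5, -1.6, 5.1]
opening: 25.5
finger_force: 44.2
t: 19.15
eef_pos: [504.0, 24.1, 99.4]
ee_rot: [0.0, 0.732, 0.681, -0.0]
wrist_force: [-6.2, -1.0, 11.3]
opening: 26.0
finger_force: 45.0
t: 19.4
eef_pos: [504.0, 24.1, 99.4]
ee_rot: [0.0, 0.732, 0.681, -0.0]
wrist_force: [-8.3, -2.0, 16.6]
opening: 25.4
finger_force: 45.8
```

```bash
python3 -m handwheel '[{"tx":-0.02,"ty":0,"tz":0.2,"spin":0},{"tx":0,"ty":0,"tz":0,"spin":0},{"tx":0,"ty":0,"tz":0,"spin":0}]'
python3 -m handwheel '[{"tx":0,"ty":0,"tz":0,"spin":0},{"tx":0,"ty":0,"tz":0,"spin":0},{"tx":0,"ty":0,"tz":0,"spin":0},{"tx":0,"ty":0,"tz":0,"spin":0},{"tx":0,"ty":0,"tz":0,"spin":0}]' 0.8
python3 -m handwheel '[{"tx":0,"ty":0,"tz":1,"spin":0},{"tx":0,"ty":0,"tz":3,"spin":0},{"tx":0,"ty":0,"tz":4,"spin":0},{"tx":0,"ty":0,"tz":4,"spin":0},{"tx":0,"ty":0,"tz":2,"spin":0}]'
python3 -m handwheel '[{"tx":0,"ty":4,"tz":0,"spin":0},{"tx":0,"ty":4,"tz":0,"spin":0},{"tx":0,"ty":4,"tz":0,"spin":0},{"tx":0,"ty":0,"tz":0,"spin":0},{"tx":0,"ty":0,"tz":0,"spin":0}]'
python3 - <<'E'
from h import *
snap('scene','s6'); snap('wrist','w6'); snap('top','top6')
print('mouth/collar/top px', proj('s6',[[503.7,24.1,85],[503.7,24.1,90],[503.7,24.1,138]]))
for z in(138,179): print(z,proj('w6',[[503.7,24.1,z]]),proj('s6',[[503.7,24.1,z]]))
save('s6','a',(290,130,430,235),5);save('w6','b')
a=cv2.imread('pics/a.png');b=cv2.imread('pics/b.png')
cv2.imwrite('pics/s6c.png',cv2.resize(a,(700,525)))
cv2.imwrite('pics/w6b.png',b)
E
```

```text
t: 19.65
eef_pos: [504.2, 24.0, 99.4]
ee_rot: [0.001, 0.732, 0.681, 0.0]
wrist_force: [-2.5, -0.7, 6.5]
opening: 25.5
finger_force: 44.4
t: 20.07
eef_pos: [503.6, 24.4, 98.1]
ee_rot: [-0.0, 0.732, 0.681, 0.0]
wrist_force: [-0.4, -0.1, -0.7]
opening: 68.2
finger_force: 0.0
t: 20.48
eef_pos: [506.0, 24.1, 244.5]
ee_rot: [0.003, 0.732, 0.681, 0.003]
wrist_force: [1.7, 0.7, 0.2]
opening: 68.4
finger_force: 0.0
t: 20.9
eef_pos: [503.3, 146.1, 239.0]
ee_rot: [0.0, 0.731, 0.682, 0.0]
wrist_force: [-0.2, -1.5, 0.1]
opening: 68.3
finger_force: 0.0
mouth/collar/top px [[341.44958495 182.97587013]
 [341.45170574 181.45946793]
 [341.47305494 166.60499798]]
138 [[327.90760299 312.07938118]] [[341.47305494 166.60499798]]
179 [[329.18344687 342.81237743]] [[341.49279406 153.4740857 ]]
```

View pics/s6c.png

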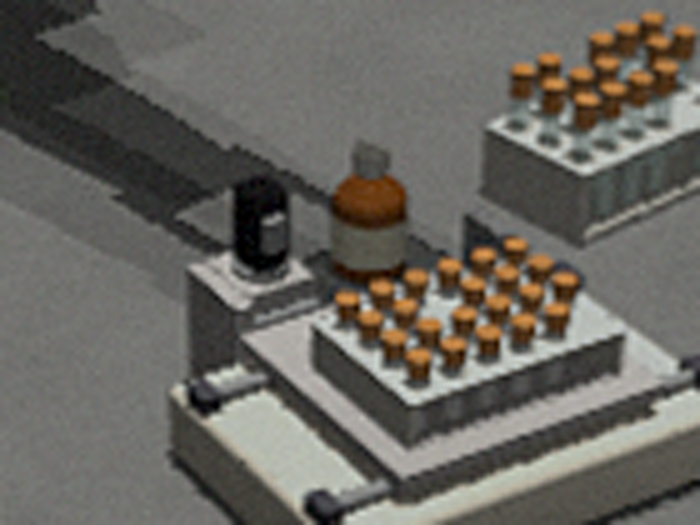

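View pics/w6b.png

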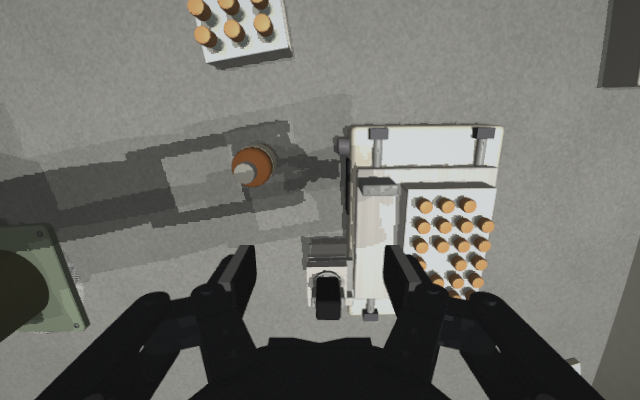

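The scene crop puts the handle's top at about row 166, where a fully seated pin projects (166.6). The collar is on the clevis, the button is out, and the bottle and racks are untouched.

```bash
python3 -c "
from bench import arm
print(arm.hand_in())"
```

```text
the job is handed in; nothing more can be done
None
```

I handed the job in at about 21 s: the platform is home against its stop and the pin is through the clevis with its collar down. The final picture shows one button sprung out, but I could not see the balls under the clevis to confirm they locked.

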